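Put the specimen stage into gear and index it

ROBOT

A 6-joint arm with a two-finger parallel gripper is mounted at the origin on the work surface. World frame = base frame: x ahead of the robot, y to its left, z up, the work surface at z = 0. Lengths are in m, angles in rad, forces in N, time in s.
With the tool pointing down it reaches from about 0.35 to 0.725 m from the base axis. Payload 6 kg.
Tool frame: the origin (TCP) lies on the centre line of the jaws, within the pads' length; the fingertips stand 17 mm ahead of it and the grasp point (between the pads) lies 2 mm behind it; x points along the fingers, y is the direction in which the jaws open and shut, and the axes are right-handed (so a half turn about x gives the same grasp; the last joint's range is limited). The gripper opens to 85 mm and grips with 20 to 120 N. Pads are 22 mm wide; open, the fingers measure 114 mm over their backs; the gripper's body (76 mm by 85 mm) begins 54 mm behind the grasp point. The pads swing forward as they close: fully open they stand 13 mm farther back than shut.
Start: joints at [1.48, 0.04, 0.085, 0, -1.615, -0.334], TCP at [0.247, 0.547, 0.248] pointing down, gripper open.
Joint ranges: [-2.56, 2.56], [-1.29, 2.01], [-1.08, 1.49], [-3.29, 1.98], [-2.81, -0.18], [-2.99, 2.99]. Speed limits (rad/s): [2.57, 2.57, 3.01, 3.14, 3.14, 3.14].

INTERFACE

Orientations are given as a unit quaternion [x, y, z, w].
In Python, from rig import robot, vision gives the robot as it stands.
- The arm moves only by the tool carry_out, never from a script. Its argument "rows" is one flat list of numbers, 7 for each row, row after row: the shift along the tool's x, y, z in units of 25 mm (1.0 is 25 mm), then the turn, a rotation vector about the tool's x, y, z in units of 6 degrees (1.0 is 6 degrees), then the finger opening in mm, from 0 to 85.4. In form: [tx, ty, tz, wx, wy, wz, grip, tx, ty, tz, wx, wy, wz, grip, ...]. A call has exactly 5 rows; each row is the pose to reach, as a shift and turn from the pose commanded when the call began, along the tool's axes at that moment; what a row does not reach only later rows make up. A row lasts 1/8 s, in which the tool goes at most 62.5 mm and 10.7 degrees, less where a joint would pass 70% of its speed; a pose out of reach is approached as far as the arm can. A call with a gripper value outside its range is refused whole. The fingers move at their own pace and stop on an object; the grip force is fixed at half the most. Time passes only in rows, so rows that repeat a pose let the fingers close, or fill a call up. It gives the time, the measured TCP pose, the force and the opening at its end, in the units of the state.
- robot.get_state(): the state, without advancing time (a new reading comes with each control period).
- vision.get_image(name): name is "scene" or "top" or "wrist"; returns the picture (400x640x3 uint8, blue, green, red); there is no depth.
- vision.camera_params(name): a dict with "fx", "fy", "cx", "cy" (pixels), "k1" (the pictures are not rectified: a ray, as slopes to the right and down, at radius r is drawn at 1 + k1 r^2 times it, then the intrinsics apply), "extrinsics" (4x4, takes a point from world to camera coordinates). Camera axes: x right, y down, z forward; pixel columns grow to the right and rows downward; lengths in m; the calibration is good to about 2 mm. A picture is of the moment at which its call begins: read the wrist's pose just before it. camera_params takes no time and is no camera call; for the wrist camera it gives the pose at the moment of the call.
- robot.job_done(): hands the job in, once; it reports no verdict.
The state is a dict: "time_s": time; "joint_positions": joint angles; "joint_vel": joint speeds; "joint_torque": joint torques, N m; "eef_pos": TCP position; "ee_rot": TCP orientation; "contact_force": force on the tool from outside, world axes, zero at the start; "ft_torque": the same for the moment, N m; "grip_width": finger opening in m.
Only numpy, scipy, OpenCV 4.12 (cv2) and the standard library are available. Lean on these libraries where they do the work, as an engineer would, in place of code of your own. Each camera call takes 0.05 s, during which the arm holds its last target.

TASK

Put the rotary specimen stage into gear: ease the black knob down with light pressure while rocking it to and fro until you feel the hidden teeth mesh, never forcing tooth against tooth and not driving the disc round until the knob is fully home. Then turn the knob anticlockwise to bring the disc's white line to the red pointer, and let go, leaving the knob fully home. Do not touch the disc, shift the pointer or disturb the things around.

Things in the scene. Friction and masses are not known exactly. Their poses are not given: they have to be found in the camera images.
- base: white rotary specimen stage, 240 x 240 mm, 50 mm tall, fixed to the table; origin at the centre of its underside, on the vertical axis about which disc, knob and pointer turn; z up, x is the zero direction of the joints
- knob_grip (a point): centre of the grip of the black gear-change knob, on the axis: a bar 56 mm long (point x), 18 mm thick (point y: pinch it this way), 36 mm tall (15 mm of it above this point), on a round flange 56 mm wide, 7 mm thick. This point is 136 mm above the table with the knob up, 124 mm when fully home. Turning the knob rocks the spindle; pressing it slides its teeth into the disc's
- spindle (a joint): how far the knob is pressed down, m: 0 up and out of gear (start), 0.012 fully home. About 3 N of friction; it stays where it is left. The knob's teeth touch the disc's at about 0.002. As the disc's teeth are sprung, the knob can be forced down without meshing: this value does not tell whether the teeth mesh, only the force does
- hub_top (a point): top centre of the aluminium hub (76 mm wide, 94 mm above the table) on the disc. Inside, unseen: 10 mm tall teeth, one every 45 degrees, at an unknown angle, at first always tip on tip. The disc's teeth yield on a spring: 2 N at first touch, 2.5 N more per mm. Within a window about 6 degrees wide they mesh: the spring's push back vanishes and only the slide's friction is left. Tips chip above 15 N
- knob (a joint): angle of the knob about the vertical axis relative to the base, rad, anticlockwise from above positive; the bar lies along the base's x at 0. Turns freely (0.02 N m) while out of gear, either way
- disc (a joint): angle of the dark grey disc (160 mm wide, top 62 mm above the table; the three black specimen mounts on it reach 74 mm) relative to the base, rad, anticlockwise from above positive; at 0 its white line points along the base's x. Turning it takes 0.2 N m; it stays where it is left, and rubbing tooth tips do not turn it. In mesh the knob has about 6 degrees of play
- disc_line (a point): outer end of the disc's white line (40 x 5 mm), at the rim, 80 mm from the axis, 62 mm above the table
- pointer (a joint): angle of the small red pointer relative to the base, rad, anticlockwise from above positive: the disc angle at which the white line stands at the pointer. It must stay as it is set
- pointer_tip (a point): tip of the red pointer on the stage's deck, at the disc's rim, 80 mm from the axis, 62 mm above the table
- ref_block: round bright-steel reference block, 64 mm across, 14 mm tall, lying beside the stage; origin at the centre of its underside (bystander)
- test_block: square dark-steel test block 60 x 60 x 16 mm beside the stage; origin at the centre of its underside (bystander)
- micrometer: black digital micrometer head with steel barrel, 155 mm long, 22 mm tall; origin under its middle (bystander)
- cleaner: white bottle with blue cap, 54 mm across, 130 mm tall; origin at the centre of its underside (bystander)
- driver: screwdriver lying on the table (bystander)
- eyepiece: loose black eyepiece standing on the table, 52 mm across, 60 mm tall; origin at the centre of its underside (bystander)

How it is judged:
By the outcome, as a careful person would: the job done as asked, in the order asked, and still so for the second after the job is handed in, with the robot touching nothing.
It also fails if it takes over 53 s, if anything falls off the work surface, if the arm or the gripper's body presses on something with over 40 N, if the wrist force passes 120 N, or if a joint passes its speed limit or range.

## Working session

There is one attempt and no reset: what is moved stays moved. The work goes in short steps, Python scripts to look and compute and a tool call to move; the robot and the scene stay as the last step left them, time stands still between calls to the robot, and variables do not carry over. Pictures are saved under pics/ and viewed, and the job is handed in when it is done.

Besides the shell and the picture viewer there is one more tool, called as a command line: name --argument value ..., lists and objects as JSON in quotes. carry_out: Moves the arm, as the interface text tells. Its arguments: {"type":"object","properties":{"rows":{"type":"array","items":{"type":"number"}}},"required":["rows"]}

```bash
ls; mkdir -p pics
python3 - <<'E'
from rig import robot, vision
import cv2,json
print(robot.get_state())
for n in ("scene","top","wrist"):
    p=vision.camera_params(n);print(n,p)
    cv2.imwrite(f"pics/{n}0.png",vision.get_image(n))
E
```

```text
pics
{'time_s': 0.0, 'joint_positions': array([ 1.47968526e+00,  4.07847131e-02,  8.38086495e-02, -4.68290558e-04,
       -1.61549042e+00, -3.33712434e-01]), 'joint_vel': array([ 0.0004692 , -0.00090563, -0.00072349, -0.00111956, -0.00179301,
        0.00157694]), 'joint_torque': array([-3.81175423e-04, -3.68175101e+01,  3.47392237e+01,  6.93188801e+00,
       -5.54280545e-03, -6.70110111e-06]), 'eef_pos': array([0.24708782, 0.54643333, 0.24729209]), 'ee_rot': array([-0.69112331,  0.14966989,  0.69130879,  0.14845756]), 'contact_force': array([ 0.81818456, -0.20146445, -0.78015672]), 'ft_torque': array([ 0.03718697,  0.00086435, -0.00767702]), 'grip_width': 0.08556287638276967}
scene {'fx': 438.47284280565935, 'fy': 438.47284280565935, 'cx': 317.4873216504233, 'cy': 201.94531749957858, 'k1': -0.07023133535729839, 'extrinsics': array([[ 0.77036117,  0.63745296, -0.01404976, -0.41311847],
       [ 0.53110197, -0.65371723, -0.53905888, -0.20233837],
       [-0.35280925,  0.40780817, -0.84215089,  1.53863964],
       [ 0.        ,  0.        ,  0.        ,  1.        ]])}
top {'fx': 474.34499807238376, 'fy': 474.34499807238376, 'cx': 323.1519877003307, 'cy': 198.76711176139, 'k1': -0.029347521125466743, 'extrinsics': array([[-0.02718921, -0.99959475,  0.00843086,  0.01167089],
       [-0.98971886,  0.02573394, -0.14069239,  0.53222262],
       [ 0.14041842, -0.01216949, -0.99001746,  1.4179022 ],
       [ 0.        ,  0.        ,  0.        ,  1.        ]])}
wrist {'fx': 305.6594753686282, 'fy': 305.6594753686282, 'cx': 318.2731445553347, 'cy': 204.99788539044073, 'k1': -0.019523541972794715, 'extrinsics': array([[-0.41169181, -0.91132243,  0.00113077,  0.59895243],
       [-0.87573033,  0.39595578,  0.27625244, -0.03661562],
       [-0.25220278,  0.11274062, -0.96108445,  0.37904425],
       [ 0.        ,  0.        ,  0.        ,  1.        ]])}
```

View pics/scene0.png

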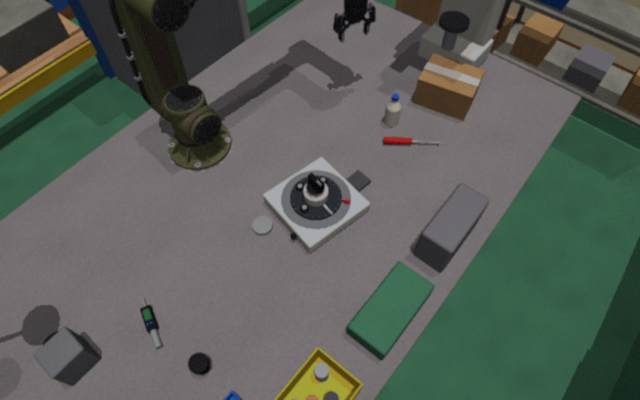

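View pics/top0.png

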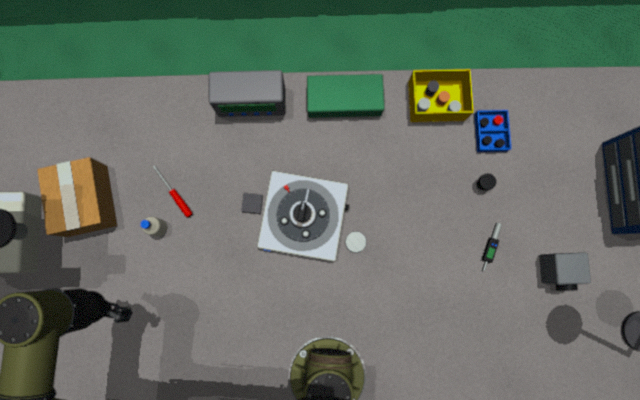

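View pics/wrist0.png

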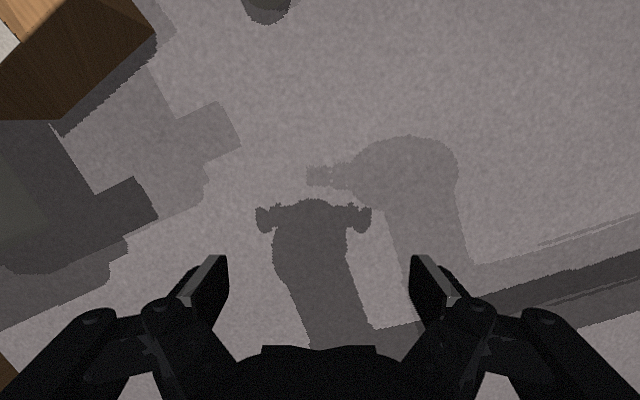

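The stage sits at about (303,216) in the top view, with the red pointer at about (287,188) and the white line near the pointer. I'll zoom in.

Run:
```python
import cv2
a=cv2.imread("pics/top0.png")[165:270,235:375]
cv2.imwrite("pics/topz.png",cv2.resize(a,None,fx=5.5,fy=5.5,interpolation=cv2.INTER_CUBIC))
a=cv2.imread("pics/scene0.png")[150:255,255:380]
cv2.imwrite("pics/scenez.png",cv2.resize(a,None,fx=5.5,fy=5.5,interpolation=cv2.INTER_CUBIC))
```

```text
(no output)
```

View pics/topz.png

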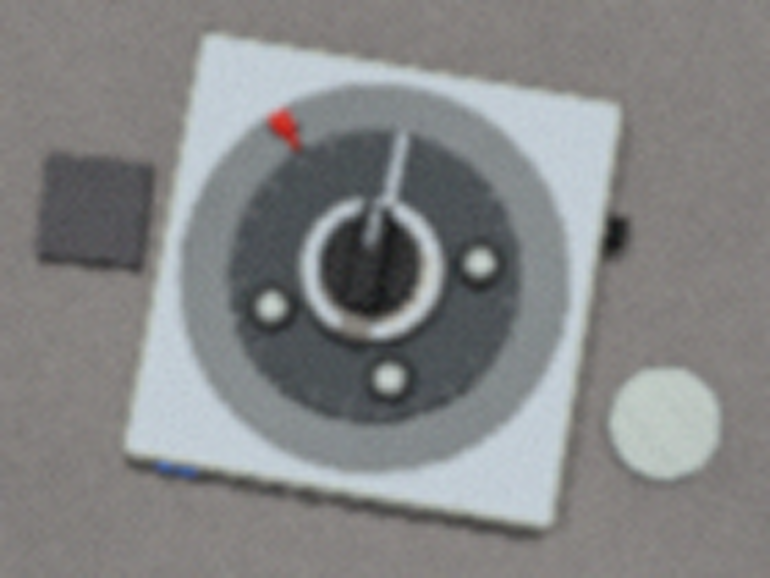

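View pics/scenez.png

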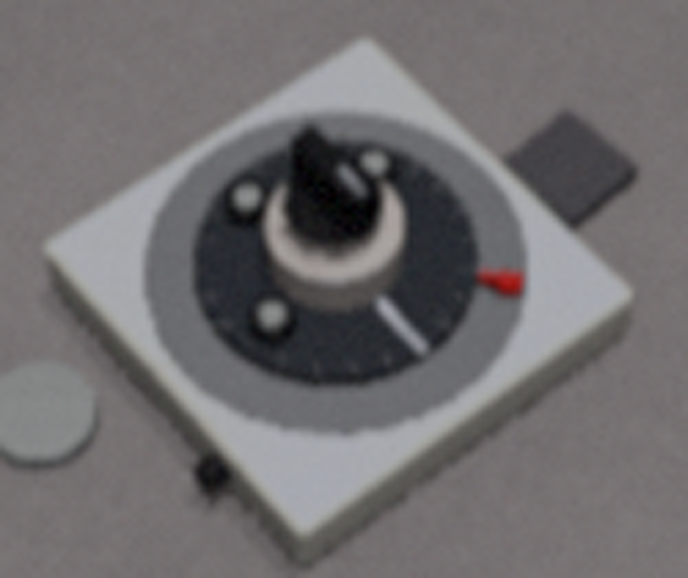

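```bash
cat > h.py <<'E'
import numpy as np, cv2
from rig import robot, vision
from scipy.spatial.transform import Rotation as R
def ray(P,uv):
    x=np.array([(uv[0]-P["cx"])/P["fx"],(uv[1]-P["cy"])/P["fy"]]);d=x.copy()
    for _ in range(20): x=d/(1+P["k1"]*(x@x))
    E=np.array(P["extrinsics"]);Rm=E[:3,:3];t=E[:3,3]
    return -Rm.T@t, Rm.T@np.array([x[0],x[1],1])
def onz(P,uv,z):
    o,d=ray(P,uv);return o+d*(z-o[2])/d[2]
def proj(P,X):
    E=np.array(P["extrinsics"]);c=E[:3,:3]@X+E[:3,3];x=c[:2]/c[2];x=x*(1+P["k1"]*(x@x))
    return np.array([x[0]*P["fx"]+P["cx"],x[1]*P["fy"]+P["cy"]])
def unz(uv,o,s): return ((uv[0]+.5)/s-.5+o[0],(uv[1]+.5)/s-.5+o[1])
E
python3 - <<'E'
from h import *
P=vision.camera_params("top")
f=lambda u,z:onz(P,unz(u,(235,165),5.5),z)[:2]
c=[f(u,.05) for u in [(205,35),(620,103),(553,520),(128,456)]]
print(np.round(c,4)); C=np.mean(c,0); print("C",C,"sides",[np.linalg.norm(c[i]-c[i-1]) for i in range(4)])
c=np.array(c); e=(c[0]-c[3]+c[1]-c[2]); print("ang x",np.degrees(np.arctan2(e[1],e[0])))
hub=f((372,268),.094);print("hub",hub)
for n,u in (("tip",(300,150)),("line",(403,132)),("lin",(390,195))):
    p=f(u,.062)
    for cc in (C,hub):
        d=p-cc;print(n,p,np.linalg.norm(d),np.degrees(np.arctan2(d[1],d[0])))
P=vision.camera_params("scene")
f=lambda u,z:onz(P,unz(u,(255,150),5.5),z)[:2]
c=np.array([f(u,.05) for u in [(367,38),(632,295),(305,535),(47,247)]]);print(c);C=c.mean(0);print("C scene",C)
for n,u in (("tip",(478,280)),("line",(425,351))):
    d=f(u,.062)-C;print(n,d,np.linalg.norm(d),np.degrees(np.arctan2(d[1],d[0])))
s=robot.get_state();T=R.from_quat(s['ee_rot']).as_matrix();print(T)
E
```

```text
[[ 0.6208  0.1525]
 [ 0.5764 -0.0775]
 [ 0.3474 -0.0332]
 [ 0.3882  0.1973]]
C [0.48318004 0.05978226] sides [np.float64(0.23685018211982056), np.float64(0.23427995114264238), np.float64(0.23320369221837758), np.float64(0.2340858154692323)]
ang x -10.924352377924238
hub [0.48282359 0.06076625]
tip [0.55261133 0.09997959] 0.08022798227690313 30.068753325968803
tip [0.55261133 0.09997959] 0.08005008062523329 29.331392317687964
line [0.56116299 0.04319958] 0.07972656427403864 -12.0048401943032
line [0.56116299 0.04319958] 0.08028480329162511 -12.638814107512532
lin [0.5263733  0.05111296] 0.044054669573004815 -11.349018208595158
lin [0.5263733  0.05111296] 0.044606761524676776 -12.498180519602627
[[ 0.39163616  0.19561277]
 [ 0.62104739  0.14782122]
 [ 0.57598282 -0.08048212]
 [ 0.34623108 -0.03408315]]
C scene [0.48372436 0.05721718]
tip [0.06932882 0.03816538] 0.07913963624388427 28.832696432445886
line [ 0.07518224 -0.01602791] 0.07687173335951183 -12.034579795972297
[[-4.52290807e-04 -4.12165526e-01 -9.11108871e-01]
 [-1.29038550e-03 -9.11107965e-01  4.12165756e-01]
 [-9.99999065e-01  1.36210046e-03 -1.19766662e-04]]
```

carry_out --rows '[0, 13.88, -16.64, 0, 0, 0, 85, 0, 13.88, -16.64, 0, 0, 0, 85, 0, 13.88, -16.64, 0, 0, 0, 85, 0, 13.88, -16.64, 0, 0, 0, 85, 0, 13.88, -16.64, 0, 0, 0, 85]'

```text
time_s: 0.78
eef_pos: [0.3837, 0.2635, 0.2482]
ee_rot: [0.691, -0.149, -0.691, -0.149]
contact_force: [0.7, 0.2, 0.1]
grip_width: 0.085
```

carry_out --rows '[0, 5.6, -6.8, 0, 0, 0, 85, 0, 5.6, -6.8, 0, 0, 0, 85, 0, 5.6, -6.8, 0, 0, 0, 85, 0, 5.6, -6.8, 0, 0, 0, 85, 0, 5.6, -6.8, 0, 0, 0, 85]'

```text
time_s: 1.4
eef_pos: [0.481, 0.0658, 0.2478]
ee_rot: [-0.691, 0.151, 0.691, 0.15]
contact_force: [0.0, 1.2, -0.7]
grip_width: 0.0849
```

Run:
```python
from h import *
s=robot.get_state();print(s['eef_pos'],s['joint_positions'],s['time_s'],s['joint_vel'])
P=vision.camera_params("wrist");im=vision.get_image("wrist");cv2.imwrite("pics/w1.png",im)
np.save("w1.npy",P,allow_pickle=True)
for X in [(.483,.0595,.151),(.5526,.0990,.062),(.5612,.0432,.062)]: print(proj(P,np.array(X)))
```

```text
[0.48100196 0.06581235 0.24783625] [ 5.52728274e-01 -2.67740803e-01 -1.98638194e-01  5.72479367e-05
 -1.64098320e+00  5.89491880e-01] 1.4 [ 0.05414791 -0.01534733 -0.00928519 -0.00856404 -0.00130911 -0.03229717]
[323.9756871  205.80356128]
[257.68494205 135.83853726]
[304.53301652 103.21578318]
```

View pics/w1.png

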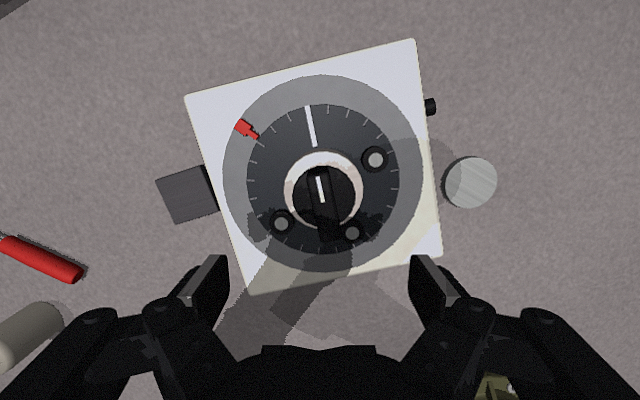

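Run:
```python
import cv2
a=cv2.imread("pics/w1.png")[90:260,215:425]
a=cv2.convertScaleAbs(a,alpha=1.6,beta=15)
cv2.imwrite("pics/w1z.png",cv2.resize(a,None,fx=3.5,fy=3.5,interpolation=cv2.INTER_CUBIC))
```

```text
(no output)
```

View pics/w1z.png

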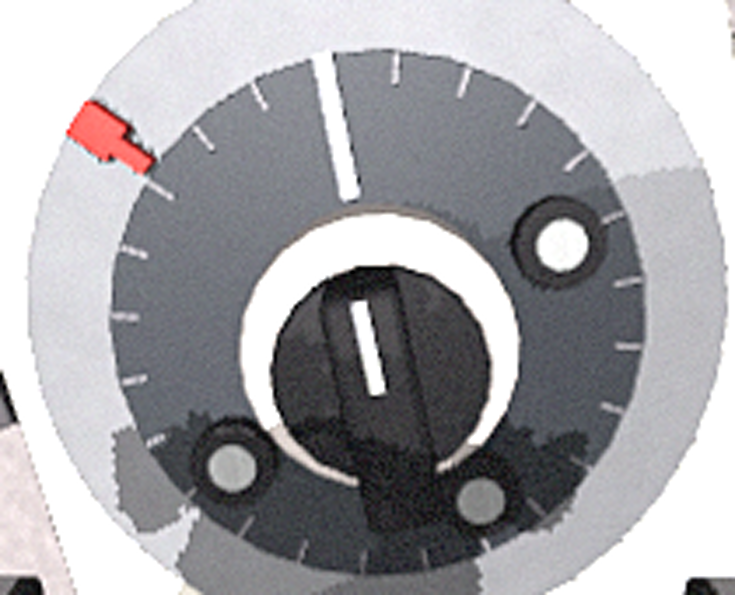

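Run:
```python
from h import *
P=np.load("w1.npy",allow_pickle=True).item()
f=lambda u,z:onz(P,unz(u,(215,90),3.5),z)[:2]
def ang(a,b): d=a-b;return np.degrees(np.arctan2(d[1],d[0]))
a,b=f((358,302),.151),f((378,394),.151);print("stripe",a,b,ang(a,b))
a,b=f((323,292),.151),f((362,530),.151);print("L edge",a,b,ang(a,b))
a,b=f((400,285),.151),f((436,470),.151);print("R edge",a,b,ang(a,b))
a,b=f((324,52),.062),f((349,198),.062);print("line",a,b,ang(a,b))
C=np.array([.483,.0595])
print(ang(a,C),np.linalg.norm(a-C)); t=f((150,166),.062);print("tip",t,ang(t,C),np.linalg.norm(t-C))
# hub/disc centre by ellipse points of disc rim z=.062
pts=[f(u,.062) for u in [(112,330),(645,330),(372,575),(395,49),(520,98),(200,500),(155,185)]]
pts=np.array(pts);A=np.c_[2*pts,np.ones(len(pts))];s=np.linalg.lstsq(A,(pts**2).sum(1),rcond=None)[0];print("disc",s[:2],np.sqrt(s[2]+s[:2]@s[:2]))
C=s[:2];print("line",ang(a,C),"tip",ang(t,C))
pts=[f(u,.094) for u in [(241,345),(519,345),(380,212),(300,240),(465,250)]]
pts=np.array(pts);A=np.c_[2*pts,np.ones(len(pts))];s=np.linalg.lstsq(A,(pts**2).sum(1),rcond=None)[0];print("hub",s[:2],np.sqrt(s[2]+s[:2]@s[:2]))
T=R.from_quat(robot.get_state()['ee_rot']).as_matrix();print("perp of jaw",ang(-T[:2,2],0*T[:2,2]))
```

```text
stripe [0.50614789 0.05479424] [0.48600242 0.05925594] -12.487950812351611
L edge [0.5111537  0.06061544] [0.45857904 0.07558606] -15.894289689935444
R edge [0.50577402 0.04524694] [0.46478504 0.0547698 ] -13.079347226296736
line [0.55903835 0.04133529] [0.51974342 0.05178328] -14.889671640093775
-13.435515406874618 0.07817792385019166
tip [0.55160568 0.09972803] 30.38590805109002 0.07953007839360805
disc [0.48032753 0.05968707] 0.07873688579108834
line -13.12429815641105 tip 29.325385779406695
hub [0.48102524 0.06037524] 0.03724378640308175
perp of jaw -24.475283422530374
```

```bash
cat >> h.py <<'E'
def to(tgt):
    s=robot.get_state();T=R.from_quat(s['ee_rot']).as_matrix()
    print("t",s['time_s'],"pos",np.round(s['eef_pos'],4),"units",np.round(T.T@(np.array(tgt)-s['eef_pos'])/.025,3),"bar yaw",np.degrees(np.arctan2(-T[1,2],-T[0,2])).round(2),"F",np.round(s['contact_force'],2),"M",np.round(s['ft_torque'],3),"w",s['grip_width'].round(4), "tilt",np.degrees(np.arccos(-T[2,0])).round(2))
E
python3 -c "
from h import *
to((.482,.0595,.18));to((.482,.0595,.140))"
```

```text
Traceback (most recent call last):
  File "h.py", line 17, in to
    print("t",s['time_s'],"pos",np.round(s['eef_pos'],4),"units",np.round(T.T@(np.array(tgt)-s['eef_pos'])/.025,3),"bar yaw",np.degrees(np.arctan2(-T[1,2],-T[0,2])).round(2),"F",np.round(s['contact_force'],2),"M",np.round(s['ft_torque'],3),"w",s['grip_width'].round(4), "tilt",np.degrees(np.arccos(-T[2,0])).round(2))
                                                                                                                                                                                                                                                    ^^^^^^^^^^^^^^^^^^^^^
AttributeError: 'float' object has no attribute 'round'
```

```bash
sed -i "s/s\['grip_width'\].round(4)/round(s['grip_width'],4)/" h.py
python3 -c "
from h import *
to((.482,.0595,.18));to((.482,.0595,.140))"
```

```text
t 1.45 pos [0.4807 0.0669 0.2479] units [ 2.715  0.246 -0.174] bar yaw -24.48 F [-0.83  0.07  0.15] M [-0.004  0.029  0.05 ] w 0.0851 tilt 0.05
t 1.45 pos [0.4807 0.0669 0.2479] units [ 4.315  0.245 -0.175] bar yaw -24.48 F [-0.83  0.07  0.15] M [-0.004  0.029  0.05 ] w 0.0851 tilt 0.05
```

carry_out --rows '[1.3, 0.25, -0.17, -1, 0, 0, 85, 2.7, 0.25, -0.17, -1.92, 0, 0, 85, 2.7, 0.25, -0.17, -1.92, 0, 0, 85, 2.7, 0.25, -0.17, -1.92, 0, 0, 85, 2.7, 0.25, -0.17, -1.92, 0, 0, 85]'

```text
time_s: 2.08
eef_pos: [0.4825, 0.0608, 0.1827]
ee_rot: [0.704, -0.079, -0.702, -0.079]
contact_force: [0.0, -0.1, 0.8]
grip_width: 0.0849
```

Run:
```python
from h import *
P=vision.camera_params("wrist");im=vision.get_image("wrist");to((.482,.0595,.140))
np.save("w2.npy",P,allow_pickle=True)
cv2.imwrite("pics/w2.png",im);a=cv2.convertScaleAbs(im[60:400,180:460],alpha=1.7,beta=20)
cv2.imwrite("pics/w2z.png",cv2.resize(a,None,fx=1.75,fy=1.75,interpolation=cv2.INTER_CUBIC))
```

```text
t 2.125 pos [0.4824 0.0608 0.1824] units [1.697 0.056 0.008] bar yaw -12.84 F [0.19 0.05 0.4 ] M [ 0.018 -0.017 -0.017] w 0.085 tilt 0.14
```

View pics/w2z.png

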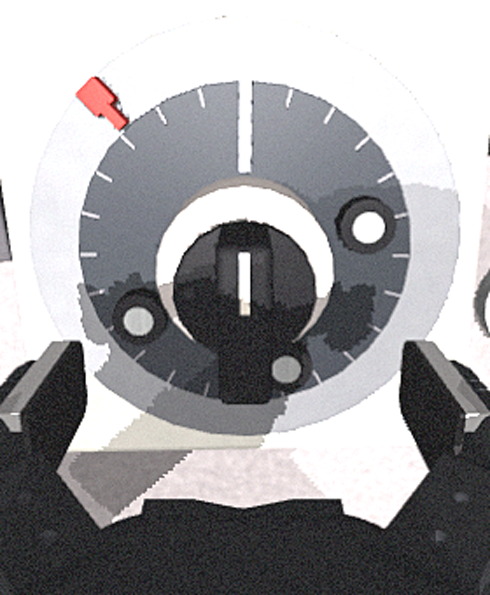

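Run:
```python
from h import *
P=np.load("w2.npy",allow_pickle=True).item()
f=lambda u,z:onz(P,unz(u,(180,60),1.75),z)[:2]
a=f((245.5,82),.062);b=f((245,171),.062);t=f((126,129),.062)
ang=lambda a,b:np.degrees(np.arctan2(*(a-b)[::-1]))
pts=np.array([f(u,.062) for u in [(80,245),(410,245),(200,87),(290,87),(105,150),(390,150),(100,330)]]);A=np.c_[2*pts,np.ones(len(pts))];s=np.linalg.lstsq(A,(pts**2).sum(1),rcond=None)[0];C=s[:2];print(C,np.sqrt(s[2]+C@C))
print(a,b,ang(a,b),t);
for C in (C,np.array((.482,.0595))): print(ang(a,C),ang(t,C),np.linalg.norm(t-C),np.linalg.norm(a-C))
```

```text
[0.47961927 0.06010592] 0.08095024014766715
[0.55769497 0.04225063] [0.51956208 0.05109746] -13.061551512661792 [0.54994732 0.099328  ]
-12.881566732646618 29.148490280255945 0.08052580655312268 0.08009135820335117
-12.837346912747016 30.377126670958933 0.07875980893727533 0.07763548916536592
```

carry_out --rows '[1.7, 0.05, 0, 0, 0, 0, 85, 1.7, 0.05, 0, 0, 0, 0, 85, 1.7, 0.05, 0, 0, 0, 0, 85, 1.7, 0.05, 0, 0, 0, 0, 40, 1.7, 0.05, 0, 0, 0, 0, 30]'

```text
time_s: 2.75
eef_pos: [0.4821, 0.0593, 0.1394]
ee_rot: [0.703, -0.079, -0.702, -0.079]
contact_force: [-0.5, -0.1, 0.7]
grip_width: 0.0511
```

carry_out --rows '[0, 0, 0, 0, 0, 0, 10, 0, 0, 0, 0, 0, 0, 10, 0, 0, 0, 0, 0, 0, 10, 0, 0, 0, 0, 0, 0, 10, 0, 0, 0, 0, 0, 0, 10]'

```text
time_s: 3.38
eef_pos: [0.4819, 0.0598, 0.1386]
ee_rot: [0.703, -0.078, -0.702, -0.079]
contact_force: [0.6, 6.3, 1.0]
grip_width: 0.0171
```

Run:
```python
from h import *
for i in range(4):
    to((.482,.0595,.14)); vision.get_image("scene")
```

```text
t 3.375 pos [0.4819 0.0598 0.1386] units [-0.057  0.009 -0.006] bar yaw -12.79 F [0.58 6.29 1.04] M [ 1.788 -0.259 -0.022] w 0.0171 tilt 0.09
t 3.425 pos [0.4819 0.0597 0.1386] units [-0.058  0.008 -0.006] bar yaw -12.79 F [1.27 5.42 0.99] M [ 1.809 -0.226  0.003] w 0.0173 tilt 0.09
t 3.475 pos [0.4819 0.0598 0.1386] units [-0.057  0.009 -0.006] bar yaw -12.79 F [0.99 5.26 1.17] M [ 1.747 -0.293  0.03 ] w 0.017 tilt 0.09
t 3.525 pos [0.4819 0.0597 0.1386] units [-0.057  0.009 -0.005] bar yaw -12.8 F [0.12 4.66 1.08] M [ 1.771 -0.265  0.054] w 0.0171 tilt 0.09
```

carry_out --rows '[0, -0.025, 0, 0, 0, 0, 10, 0.03, -0.025, 0, 0, 0, 0, 10, 0.06, -0.025, 0, 0, 0, 0, 10, 0.06, -0.025, 0, 0, 0, 0, 10, 0.06, -0.025, 0, 0, 0, 0, 10]'

```text
time_s: 4.2
eef_pos: [0.4819, 0.0598, 0.1369]
ee_rot: [0.703, -0.079, -0.703, -0.079]
contact_force: [1.0, 4.6, 3.2]
grip_width: 0.0172
```

```bash
cat > s.py <<'E'
from h import *
a=[]
for i in range(3):
    vision.get_image("scene");s=robot.get_state();a.append(np.r_[s['contact_force'],s['ft_torque']])
print(np.mean(a,0).round(2)); to((.482,.0595,.14))
E
python3 s.py
```

```text
[ 1.92  4.53  2.31  1.6  -0.46  0.02]
t 4.35 pos [0.4819 0.0598 0.137 ] units [-0.121  0.012 -0.007] bar yaw -12.82 F [2.03 4.77 2.45] M [ 1.569 -0.425  0.011] w 0.017 tilt 0.03
```

carry_out --rows '[0, -0.04, 0, 0, 0, 0, 10, 0.02, -0.04, 0, 0, 0, 0, 10, 0.04, -0.04, 0, 0, 0, 0, 10, 0.05, -0.04, 0, 0, 0, 0, 10, 0.05, -0.04, 0, 0, 0, 0, 10]'

```text
time_s: 4.97
eef_pos: [0.482, 0.0601, 0.136]
ee_rot: [0.703, -0.079, -0.703, -0.079]
contact_force: [-0.6, -0.0, 5.4]
grip_width: 0.0171
```

```bash
python3 s.py
```

```text
[-0.21  0.13  5.57 -0.3   0.15  0.04]
t 5.125 pos [0.482  0.0601 0.136 ] units [-0.161  0.023 -0.006] bar yaw -12.83 F [-0.17  0.43  5.96] M [-0.304  0.139  0.072] w 0.0169 tilt 0.07
```

carry_out --rows '[0.02, 0, 0, -0.1, 0, 0, 10, 0.02, 0, 0, -0.3, 0, 0, 10, 0.02, 0, 0, -0.5, 0, 0, 10, 0.02, 0, 0, -0.5, 0, 0, 10, 0.02, 0, 0, -0.5, 0, 0, 10]'

```text
time_s: 5.75
eef_pos: [0.482, 0.0601, 0.1356]
ee_rot: [0.705, -0.061, -0.704, -0.06]
contact_force: [-1.1, -0.3, 6.1]
grip_width: 0.017
```

```bash
python3 s.py
```

```text
[-0.41  0.2   6.04 -0.26  0.19 -0.03]
t 5.9 pos [0.482  0.0601 0.1356] units [-0.177  0.023 -0.004] bar yaw -9.84 F [-0.29  0.06  6.21] M [-0.281  0.18   0.004] w 0.0172 tilt 0.07
```

Works; continuing in 3° steps.

carry_out --rows '[0, 0, 0, -0.2, 0, 0, 10, 0, 0, 0, -0.4, 0, 0, 10, 0, 0, 0, -0.5, 0, 0, 10, 0, 0, 0, -0.5, 0, 0, 10, 0, 0, 0, -0.5, 0, 0, 10]'

```text
time_s: 6.52
eef_pos: [0.482, 0.0601, 0.1356]
ee_rot: [0.706, -0.043, -0.706, -0.042]
contact_force: [-0.5, -0.5, 5.3]
grip_width: 0.0171
```

carry_out --rows '[0, 0, 0, -0.2, 0, 0, 10, 0, 0, 0, -0.4, 0, 0, 10, 0, 0, 0, -0.5, 0, 0, 10, 0, 0, 0, -0.5, 0, 0, 10, 0, 0, 0, -0.5, 0, 0, 10]'

```text
time_s: 7.15
eef_pos: [0.482, 0.0601, 0.1356]
ee_rot: [0.707, -0.024, -0.707, -0.023]
contact_force: [-0.2, -0.5, 5.4]
grip_width: 0.0171
```

carry_out --rows '[0, 0, 0, -0.2, 0, 0, 10, 0, 0, 0, -0.4, 0, 0, 10, 0, 0, 0, -0.5, 0, 0, 10, 0, 0, 0, -0.5, 0, 0, 10, 0, 0, 0, -0.5, 0, 0, 10]'

```text
time_s: 7.78
eef_pos: [0.4819, 0.0602, 0.1348]
ee_rot: [-0.707, 0.006, 0.707, 0.005]
contact_force: [3.3, -3.2, 0.6]
grip_width: 0.0169
```

```bash
python3 s.py
```

```text
[ 3.71 -4.03 -0.49 -1.65 -1.17  0.02]
t 7.925 pos [0.4819 0.0602 0.1348] units [-0.21   0.03  -0.005] bar yaw -0.84 F [ 4.05 -4.51 -1.02] M [-1.713 -1.2    0.089] w 0.0175 tilt 0.06
```

carry_out --rows '[0, 0, 0, -0.15, 0, 0, 10, 0.02, 0, 0, -0.15, 0, 0, 10, 0.04, 0, 0, -0.15, 0, 0, 10, 0.06, 0, 0, -0.15, 0, 0, 10, 0.08, 0, 0, -0.15, 0, 0, 10]'

```text
time_s: 8.55
eef_pos: [0.4819, 0.0603, 0.1332]
ee_rot: [-0.707, -0.0, 0.707, -0.001]
contact_force: [2.4, -4.7, 1.5]
grip_width: 0.017
```

```bash
python3 s.py
```

```text
[ 2.51 -4.78  1.58 -1.92 -0.98 -0.  ]
t 8.7 pos [0.4819 0.0603 0.1331] units [-0.276  0.031 -0.002] bar yaw 0.06 F [ 2.38 -5.53  1.51] M [-1.918 -0.969 -0.041] w 0.0168 tilt 0.05
```

carry_out --rows '[0.04, 0.015, 0, 0, 0, 0, 10, 0.09, 0.015, 0, 0, 0, 0, 10, 0.14, 0.015, 0, 0, 0, 0, 10, 0.19, 0.015, 0, 0, 0, 0, 10, 0.22, 0.015, 0, 0, 0, 0, 10]'

```text
time_s: 9.32
eef_pos: [0.4819, 0.0602, 0.1275]
ee_rot: [-0.707, -0.0, 0.707, -0.001]
contact_force: [2.4, -3.9, 0.8]
grip_width: 0.0169
```

```bash
python3 s.py
```

```text
[ 3.06 -4.56  0.42 -1.84 -0.99  0.02]
t 9.475 pos [0.4819 0.0602 0.1274] units [-0.505  0.029 -0.002] bar yaw 0.08 F [ 3.16 -5.    0.25] M [-1.859 -1.03   0.037] w 0.0172 tilt 0.02
```

carry_out --rows '[0.015, 0, 0, 0, 0, 0, 10, 0.03, 0, 0, 0, 0, 0, 10, 0.04, 0, 0, 0, 0, 0, 10, 0.05, 0, 0, 0, 0, 0, 10, 0.05, 0, 0, 0, 0, 0, 10]'

```text
time_s: 10.1
eef_pos: [0.482, 0.0602, 0.1269]
ee_rot: [0.707, 0.0, -0.707, 0.001]
contact_force: [0.5, -4.5, 5.1]
grip_width: 0.0171
```

```bash
python3 s.py
```

```text
[-0.16 -4.1   5.35 -1.85 -0.02 -0.  ]
t 10.25 pos [0.482  0.0602 0.1269] units [-0.525  0.029  0.001] bar yaw 0.08 F [-0.25 -3.9   5.82] M [-1.864 -0.046 -0.054] w 0.0173 tilt 0.02
```

carry_out --rows '[0.02, 0, 0, 0, 0, 0, 10, 0.03, 0, 0, 0, 0, 0, 10, 0.04, 0, 0, 0, 0, 0, 10, 0.04, 0, 0, 0, 0, 0, 10, 0.04, 0, 0, 0, 0, 0, 10]'

```text
time_s: 10.88
eef_pos: [0.4821, 0.0602, 0.1268]
ee_rot: [0.707, 0.001, -0.707, 0.001]
contact_force: [-3.9, -4.4, 9.4]
grip_width: 0.0169
```

```bash
python3 s.py
```

```text
[-3.07 -3.91  9.48 -1.73  0.92  0.  ]
t 11.025 pos [0.4821 0.0602 0.1268] units [-0.527  0.028  0.003] bar yaw 0.09 F [-2.28 -4.44  9.22] M [-1.739  0.896  0.005] w 0.0173 tilt 0.06
```

carry_out --rows '[-0.04, 0, 0, -0.4, 0, 0, 10, -0.04, 0, 0, -1.0, 0, 0, 10, -0.04, 0, 0, -1.7, 0, 0, 10, -0.04, 0, 0, -2.4, 0, 0, 10, -0.04, 0, 0, -3, 0, 0, 10]'

```text
time_s: 11.65
eef_pos: [0.4821, 0.0603, 0.1269]
ee_rot: [0.698, 0.112, -0.698, 0.112]
contact_force: [0.1, -4.1, 4.5]
grip_width: 0.0175
```

```bash
python3 s.py
```

```text
[ 0.03 -4.26  4.6  -1.74 -0.15 -0.1 ]
t 11.8 pos [0.4821 0.0603 0.1269] units [-0.524  0.03   0.015] bar yaw 18.07 F [-0.47 -3.94  4.36] M [-1.736 -0.2   -0.041] w 0.0172 tilt 0.04
```

carry_out --rows '[0, 0, 0, -0.7, 0, 0, 10, 0, 0, 0, -1.5, 0, 0, 10, 0, 0, 0, -2.3, 0, 0, 10, 0, 0, 0, -3.1, 0, 0, 10, 0, 0, 0, -3.6, 0, 0, 10]'

```text
time_s: 12.42
eef_pos: [0.4822, 0.0604, 0.1269]
ee_rot: [0.665, 0.24, -0.665, 0.24]
contact_force: [-0.4, -4.0, 6.0]
grip_width: 0.0172
```

```bash
python3 s.py
python3 - <<'E'
from h import *
P=vision.camera_params("wrist");im=vision.get_image("wrist");to((.482,.0595,.140))
np.save("w3.npy",P,allow_pickle=True)
cv2.imwrite("pics/w3.png",im)
im=vision.get_image("top");cv2.imwrite("pics/top3.png",im)
cv2.imwrite("pics/top3z.png",cv2.resize(im[165:270,235:375],None,fx=5.5,fy=5.5,interpolation=cv2.INTER_CUBIC))
im=vision.get_image("scene");cv2.imwrite("pics/scene3.png",im)
cv2.imwrite("pics/scene3z.png",cv2.resize(im[150:255,255:380],None,fx=5.5,fy=5.5,interpolation=cv2.INTER_CUBIC))
E
```

```text
[ 0.06 -3.92  5.45 -1.6  -0.27 -0.1 ]
t 12.575 pos [0.4822 0.0604 0.1269] units [-0.524  0.023  0.029] bar yaw 39.65 F [ 0.2  -4.5   6.45] M [-1.616 -0.236 -0.127] w 0.0172 tilt 0.05
t 12.625 pos [0.4822 0.0604 0.1269] units [-0.524  0.023  0.029] bar yaw 39.64 F [ 1.14 -3.07  5.41] M [-1.605 -0.278 -0.066] w 0.0169 tilt 0.05
```

View pics/w3.png

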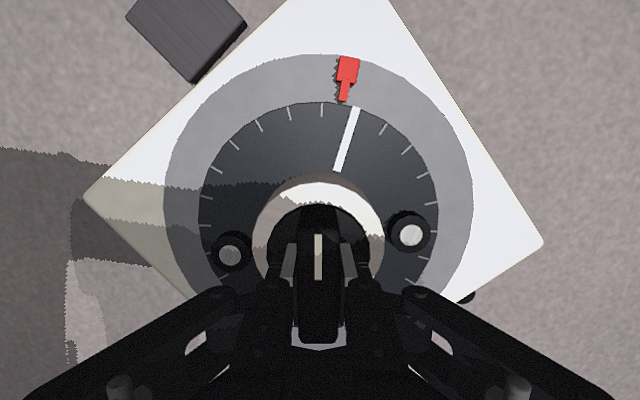

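View pics/top3z.png

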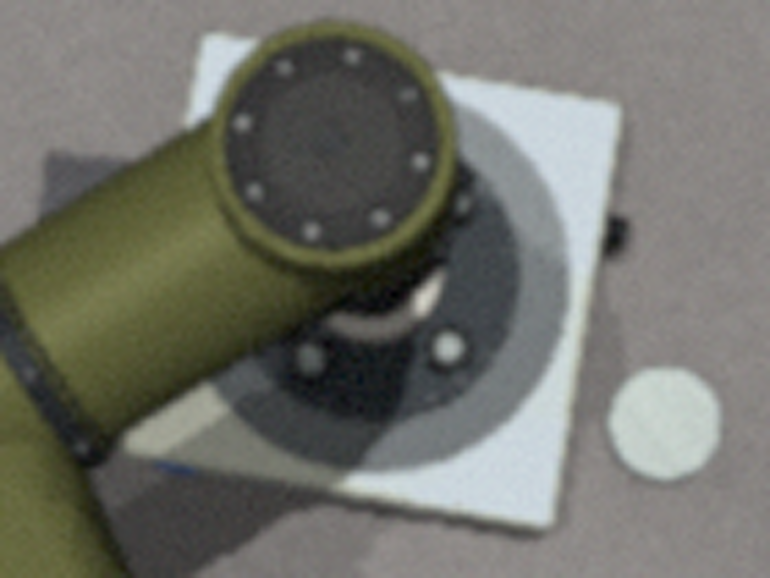

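View pics/scene3z.png

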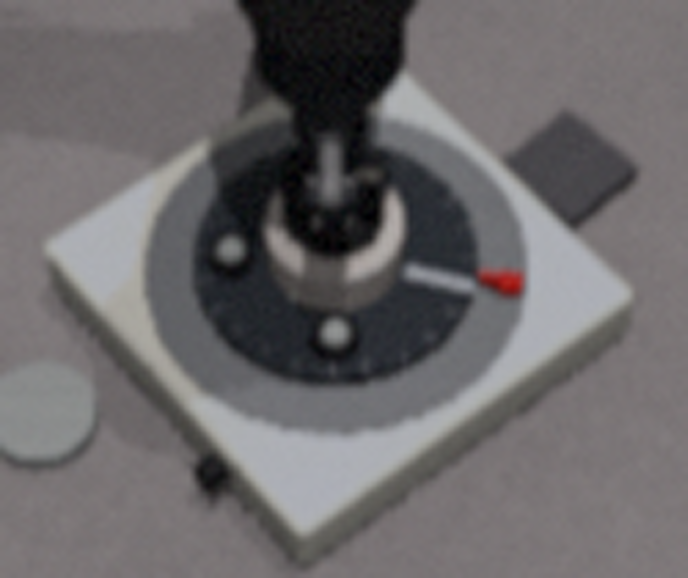

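```bash
cat > m.py <<'E'
from h import *
import sys
n=sys.argv[1];P=np.load(n+".npy",allow_pickle=True).item();im=cv2.imread(f"pics/{n}.png").astype(int)
ang=lambda a:np.degrees(np.arctan2(a[...,1],a[...,0]))
C=np.array([float(v) for v in sys.argv[2:4]]) if len(sys.argv)>3 else np.array([.4822,.0602])
b,g,r=im[...,0],im[...,1],im[...,2]
ys,xs=np.where((r>130)&(g<90)&(b<90))
p=np.array([onz(P,(x,y),.062)[:2] for x,y in zip(xs,ys)])
d=p-C;rr=np.hypot(*d.T);print("red n",len(p),"r",rr.min(),rr.max())
k=rr<rr.min()+.012;print("tip part ang",ang(d[k]).mean(),"all",ang(d).mean())
ys,xs=np.where((im.min(2)>150))
p=np.array([onz(P,(x,y),.062)[:2] for x,y in zip(xs,ys)]);d=p-C;rr=np.hypot(*d.T)
pa=ang((np.mean(p*0+0,0)+d))
k=(rr>.046)&(rr<.074)&(abs(pa-ang(np.array([(d*0).mean(),0])) )<60)&(pa>-30)&(pa<50)
q=d[k];u=pa[k];m=abs(u-np.median(u))<6;q=q[m]
w,V=np.linalg.eigh(np.cov(q.T));v=V[:,1]*np.sign(V[0,1]);mu=q.mean(0)
print("line n",len(q),"ang mean",ang(q).mean(),"dir",ang(v),"sd",np.sqrt(w))
pc=mu+v*(.078-np.linalg.norm(mu));print("end ang",ang(pc))
E
python3 m.py w3
python3 - <<'E'
import cv2
a=cv2.imread("pics/w3.png")[40:200,260:430]
cv2.imwrite("pics/w3z.png",cv2.resize(a,None,fx=3.6,fy=3.6,interpolation=cv2.INTER_CUBIC))
E
```

```text
red n 609 r 0.08038753797090295 0.10436652210535644
tip part ang 30.148348872748414 all 30.083306259429364
line n 396 ang mean 23.506438754947965 dir 23.212359276948803 sd [0.00150777 0.00808679]
end ang 23.435667880796455
```

View pics/w3z.png

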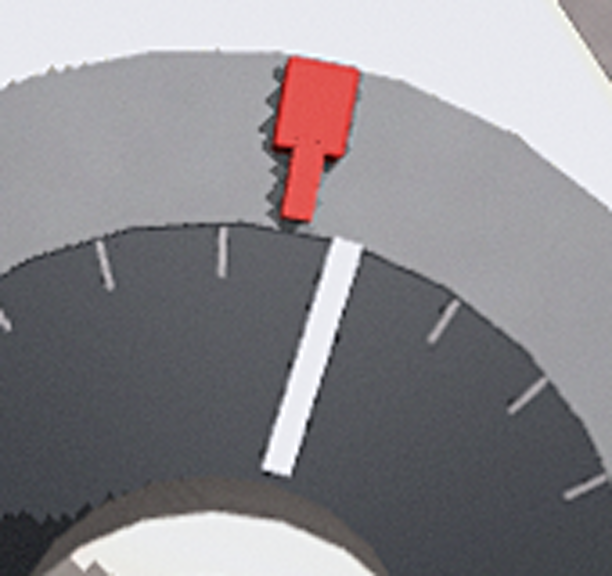

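carry_out --rows '[0, 0, 0, -0.3, 0, 0, 10, 0, 0, 0, -0.6, 0, 0, 10, 0, 0, 0, -0.9, 0, 0, 10, 0, 0, 0, -1.0, 0, 0, 10, 0, 0, 0, -1.0, 0, 0, 10]'

```text
time_s: 13.35
eef_pos: [0.4822, 0.0604, 0.1269]
ee_rot: [0.652, 0.274, -0.651, 0.274]
contact_force: [0.1, -3.5, 4.6]
grip_width: 0.0172
```

```bash
python3 s.py
cat > snap.py <<'E'
from h import *
import sys
n=sys.argv[1]
P=vision.camera_params("wrist");im=vision.get_image("wrist");to((.482,.0595,.140))
np.save(n+".npy",P,allow_pickle=True);cv2.imwrite(f"pics/{n}.png",im)
E
python3 snap.py w4; python3 m.py w4
python3 - <<'E'
import cv2
a=cv2.imread("pics/w4.png")[40:200,240:410]
cv2.imwrite("pics/w4z.png",cv2.resize(a,None,fx=3.6,fy=3.6,interpolation=cv2.INTER_CUBIC))
E
```

```text
[ 0.27 -3.62  4.92 -1.56 -0.29 -0.14]
t 13.5 pos [0.4822 0.0604 0.1269] units [-0.524  0.02   0.032] bar yaw 45.63 F [-0.3  -3.24  5.77] M [-1.545 -0.295 -0.163] w 0.0172 tilt 0.06
t 13.55 pos [0.4822 0.0604 0.1269] units [-0.524  0.021  0.032] bar yaw 45.63 F [ 0.96 -2.92  4.23] M [-1.544 -0.338 -0.129] w 0.0172 tilt 0.06
red n 607 r 0.08047743023956921 0.10440688674673503
tip part ang 30.039026302747846 all 30.120765175868982
line n 401 ang mean 29.301916526511047 dir 28.869870255761867 sd [0.00152558 0.00812213]
end ang 29.198668153150937
```

View pics/w4z.png

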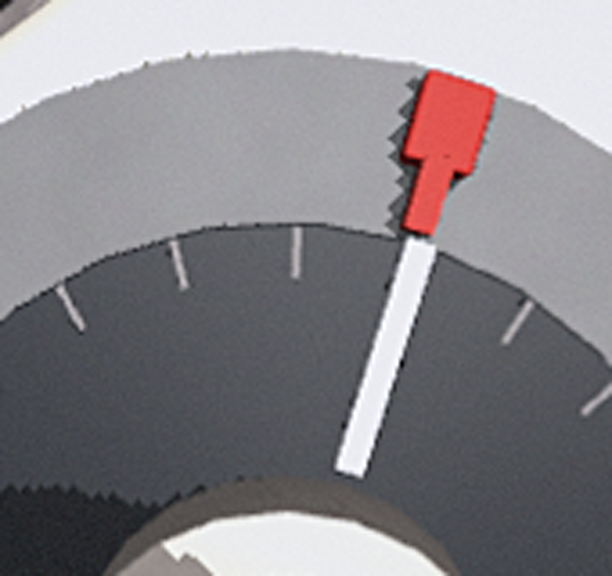

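carry_out --rows '[0, 0, 0, -0.06, 0, 0, 10, 0, 0, 0, -0.12, 0, 0, 10, 0, 0, 0, -0.12, 0, 0, 10, 0, 0, 0, -0.12, 0, 0, 10, 0, 0, 0, -0.12, 0, 0, 10]'

```text
time_s: 14.18
eef_pos: [0.4822, 0.0604, 0.1269]
ee_rot: [0.65, 0.278, -0.65, 0.278]
contact_force: [0.4, -3.8, 4.5]
grip_width: 0.017
```

```bash
python3 snap.py w5; python3 m.py w5; python3 m.py w5 .4805 .060
python3 - <<'E'
import cv2
a=cv2.imread("pics/w5.png")[40:200,240:410]
cv2.imwrite("pics/w5z.png",cv2.resize(a,None,fx=3.6,fy=3.6,interpolation=cv2.INTER_CUBIC))
E
```

```text
t 14.225 pos [0.4822 0.0604 0.1269] units [-0.524  0.02   0.032] bar yaw 46.34 F [ 0.5  -4.6   4.76] M [-1.58  -0.278 -0.229] w 0.0166 tilt 0.06
red n 607 r 0.08046971167333508 0.10441934342719342
tip part ang 30.02482020364769 all 30.077774763099978
line n 397 ang mean 30.007397284543774 dir 29.542618426881475 sd [0.00150991 0.0080813 ]
end ang 29.89572462299047
red n 607 r 0.0820571149875869 0.10595875103099153
tip part ang 29.586854702998497 all 29.673965183317073
line n 395 ang mean 29.372532408416934 dir 29.470722485198138 sd [0.00151607 0.00809318]
end ang 29.39622977168737
```

View pics/w5z.png

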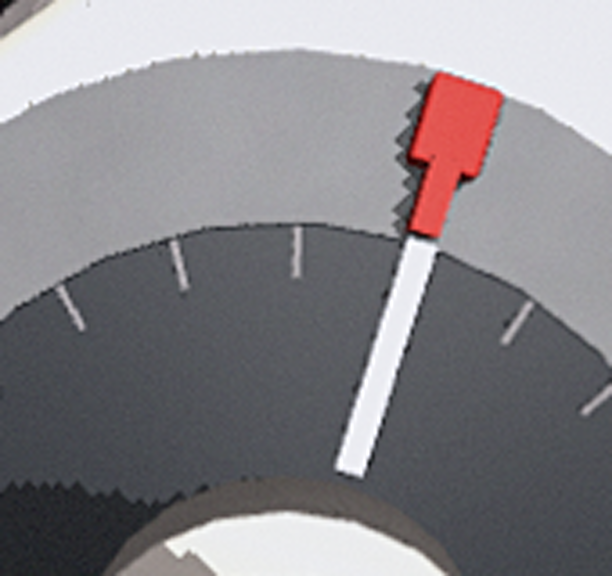

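carry_out --rows '[0, 0, 0, 0, 0, 0, 22, 0, 0, 0, 0, 0, 0, 30, 0, 0, 0, 0, 0, 0, 45, 0, 0, 0, 0, 0, 0, 45, 0, 0, 0, 0, 0, 0, 45]'

```text
time_s: 14.85
eef_pos: [0.4819, 0.0604, 0.1262]
ee_rot: [-0.65, -0.279, 0.65, -0.279]
contact_force: [-0.1, -0.4, -0.2]
grip_width: 0.045
```

```bash
python3 s.py;python3 snap.py w6; python3 m.py w6
```

```text
[ 0.48 -0.17 -0.13 -0.01  0.   -0.01]
t 15.0 pos [0.482  0.0603 0.1263] units [-0.549  0.024  0.022] bar yaw 46.4 F [0.31 0.09 0.  ] M [-0.018 -0.021 -0.054] w 0.0446 tilt 0.0
t 15.05 pos [0.482  0.0603 0.1263] units [-0.548  0.023  0.022] bar yaw 46.4 F [ 0.29  0.46 -0.27] M [0.037 0.036 0.02 ] w 0.0453 tilt 0.01
red n 525 r 0.08044589389095856 0.1043718784923034
tip part ang 29.992783362670856 all 29.979177659749638
line n 405 ang mean 30.004723188732523 dir 29.19412912732719 sd [0.00153025 0.00809609]
end ang 29.810694666936858
```

View pics/w6.png

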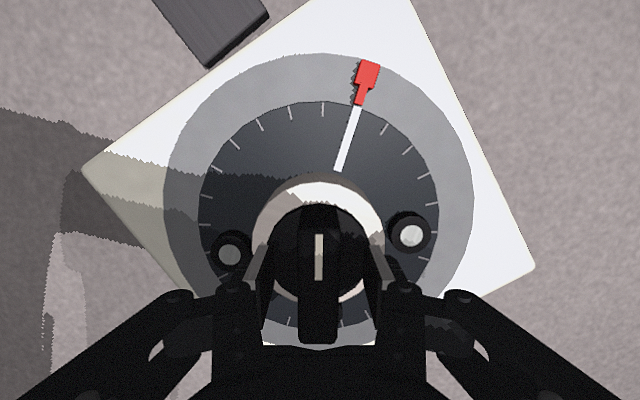

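carry_out --rows '[-0.5, 0, 0, 0, 0, 0, 50, -1.5, 0, 0, 0, 0, 0, 50, -2.6, 0, 0, 0, 0, 0, 50, -2.6, 0, 0, 0, 0, 0, 50, -2.6, 0, 0, 0, 0, 0, 50]'

```text
time_s: 15.68
eef_pos: [0.4819, 0.0604, 0.1915]
ee_rot: [0.65, 0.279, -0.65, 0.278]
contact_force: [0.2, -0.2, -0.3]
grip_width: 0.0501
```

```bash
python3 snap.py w7; python3 m.py w7
python3 - <<'E'
import cv2
a=cv2.imread("pics/w7.png")[40:340,160:480]
cv2.imwrite("pics/w7z.png",cv2.resize(a,None,fx=2,fy=2,interpolation=cv2.INTER_CUBIC))
E
```

```text
t 15.725 pos [0.4817 0.0603 0.1909] units [2.036 0.031 0.014] bar yaw 46.4 F [ 0.37  0.3  -0.56] M [-0.003 -0.026 -0.011] w 0.0497 tilt 0.05
red n 358 r 0.08040794408576903 0.10469659520624024
tip part ang 30.115009885197203 all 30.135553740293087
line n 221 ang mean 30.019062498973934 dir 29.377007079300956 sd [0.00149078 0.00810323]
end ang 29.863678407197632
```

View pics/w7z.png

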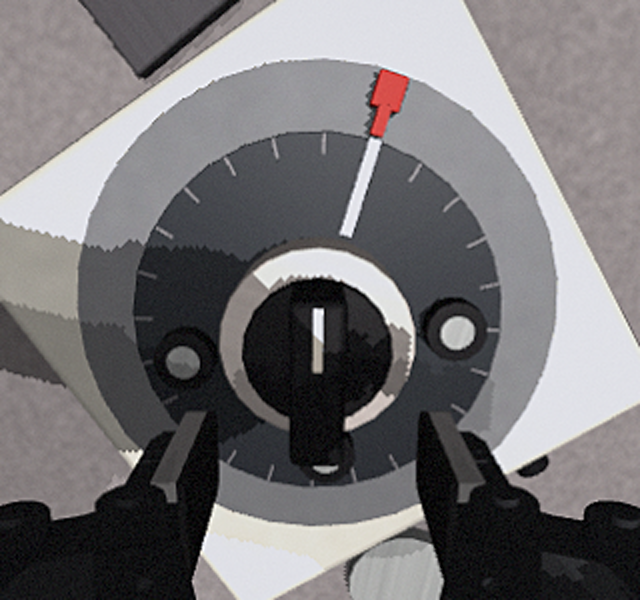

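Run:
```python
from h import *
C=np.array([.4822,.0602])
for n,o,s,us in (("w1",(215,90),3.5,[(358,302),(378,394)]),("w2",(180,60),1.75,[(245,252),(245,316)]),("w7",(160,40),2,[(318,308),(317,373)])):
    P=np.load(n+".npy",allow_pickle=True).item()
    for z in (.139,.143,.147,.151):
        p=[onz(P,unz(u,o,s),z)[:2] for u in us];print(n,z,"len",np.linalg.norm(p[0]-p[1]).round(4),[np.linalg.norm(q-C).round(4) for q in p])
```

```text
w1 0.139 len 0.0217 [np.float64(0.0224), np.float64(0.0007)]
w1 0.143 len 0.0214 [np.float64(0.0231), np.float64(0.0017)]
w1 0.147 len 0.021 [np.float64(0.0238), np.float64(0.0028)]
w1 0.151 len 0.0206 [np.float64(0.0246), np.float64(0.0039)]
w2 0.139 len 0.0228 [np.float64(0.0213), np.float64(0.0015)]
w2 0.143 len 0.0222 [np.float64(0.0224), np.float64(0.0005)]
w2 0.147 len 0.0217 [np.float64(0.0236), np.float64(0.0019)]
w2 0.151 len 0.0212 [np.float64(0.0247), np.float64(0.0036)]
w7 0.139 len 0.0208 [np.float64(0.0251), np.float64(0.0044)]
w7 0.143 len 0.0203 [np.float64(0.026), np.float64(0.0058)]
w7 0.147 len 0.0198 [np.float64(0.027), np.float64(0.0072)]
w7 0.151 len 0.0194 [np.float64(0.028), np.float64(0.0087)]
```

```bash
python3 -c "
from h import *
to((.482,.06,.19)); print(robot.job_done())"
```

```text
t 15.725 pos [0.4817 0.0603 0.1909] units [0.036 0.016 0.   ] bar yaw 46.4 F [ 0.37  0.3  -0.56] M [-0.003 -0.026 -0.011] w 0.0497 tilt 0.05
the job is handed in; nothing more can be done
None
```

The stage is in gear, the white line is at the red pointer and the knob is released. I handed the job in at 15.7 s.

- **Meshing:** I pressed with about 5–6 N and turned the knob anticlockwise in 3° steps. On the fourth step the push-back dropped from about 5.5 N to about 0, which showed the teeth had meshed. The window turned up on that first sweep, so I never rocked the knob back the other way.
- **Pressing home:** The knob then slid down at under 2 N, with no sign of driving the disc. It stopped hard after 11.8 mm of tool travel: pressing further raised the force to about 9.5 N without moving it.
- **Turning:** I turned the knob anticlockwise with light downward pressure until the line stood at the pointer. I then opened the jaws, keeping that pressure on, and lifted straight up.

**Last checks after release:**
- **Line and pointer:** The line measured 29.9–30.0° and the pointer 30.1°, and the pointer's angle had not changed beyond measuring error. The fitted direction of the line itself read about 29.4°; I attribute this to a small error in where I placed the axis.
- **Knob height:** The wrist picture fits the knob being fully home, but only to about 1–2 mm. The hard stop felt while pressing is the stronger evidence.
- **Contact:** The tool read no contact force. I made no final check of the surrounding objects, but the tool's path stayed clear of them.

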